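# Find the output key left latched in and release it

## Robot

A 6-joint arm with a two-finger parallel gripper is mounted at the origin on a cart in front of the work surface, level with it; the furniture and walls round the work are solid. World frame = base frame: x ahead of the robot, y to its left, z up, the work surface at z = 0. Lengths are in mm, angles in degrees, forces in N, time in s.
With the tool pointing down it reaches from about 350 to 850 mm from the base axis. Payload 8.1 kg.
Tool frame: the origin (TCP) lies at the very end of the fingers, on their centre line; the grasp point (between the pads) lies 19 mm behind it; z points along the fingers, y is the line along which they close (so a half turn about z gives the same grasp; the last joint's range is limited). The gripper opens to 85 mm and grips with 20 to 120 N. Pads are 22 mm wide; open, the fingers measure 114 mm over their backs; the gripper's body (76 mm by 85 mm) begins 54 mm behind the grasp point. The pads swing forward as they close: fully open they stand 13 mm farther back than shut.
Start: joints at [67.414, 7.471, 85.268, -0, 87.261, -4.893], TCP at [182.328, 571.631, 231.292] pointing down, gripper open.
Joint ranges: [-169.43, 169.43], [-51.17, 129.36], [1.28, 143.12], [-76.62, 256.62], [0, 156.53], [-152.29, 152.29]. Speed limits (degrees/s): [136.94, 136.94, 159.86, 180, 180, 180].

## Interface

Orientations are given as [roll, pitch, yaw] about the fixed x, y, z axes, in that order (R = Rz(yaw) Ry(pitch) Rx(roll)).
In Python, from bench import * gives the robot as it stands.
- The arm moves only by the tool play_rows, never from a script. Its argument "increments" is a list of rows, each a list of 3 entries, a list of its own where there are three numbers: the gripper's target within -1 to 1 (fully open at 1, half-way at 0, shut at -1), then the shift along the tool's x, y, z in mm, then the turn about the tool's z in rad. A call has 1 to 12 rows; each row shifts and turns the commanded pose from where the row before left it, along the tool's axes as they then stand; what a row does not reach is not made up. A row lasts 1/12 s, in which the tool goes at most 41.7 mm and 7.16 degrees, less where a joint would pass 70% of its speed; a pose out of reach is approached as far as the arm can. A call is refused whole if a number of a shift passes 41.7 or a number of a turn 0.125, either way. A call with a gripper value outside its range is refused whole. The fingers move at their own pace and stop on an object; "force" is the grip in N (left out, the last holds). Time passes only in rows, so rows that do not move let the fingers close. It gives the time, the measured TCP pose, the force, the opening and the grip force at its end, in the units of the state.
- sense(): the state, without advancing time (a new reading comes with each control period).
- snapshot(name): name is "side" or "top" or "wrist"; returns a dict with "color" (400x640x3 uint8, red, green, blue), "intrinsics" (3x3 intrinsics, pixels), "world_from_camera" (4x4, takes a point from camera to world coordinates). Camera axes: x right, y down, z forward; pixel columns grow to the right and rows downward; lengths in mm; the calibration is good to about 2 mm. A picture is of the moment at which its call begins. There is no depth.
- hand_in(): hands the job in; it is judged then, once.
Trained networks look in a picture, given as the dict that the camera call returned (one of the last four; its "shot" number tells which), for a name from the list of things; names that differ only in an ending like _2 or _b are one class to them, and where a whole thing is asked for, a point or a joint stands for the part that bears it (a point fixed in the world has none). Each returns a list of dicts, best first, with "p" (0 to 1); they miss things now and then, are a little off and sometimes report something else, mostly with a low value. They report only what shows in the picture. A call takes as long as a camera call.
- find_in(query, picture): "xyz" ([x, y, z] in mm, in the coordinates of the camera as it stood for that picture, good to about 4 mm: the middle of the surface that is visible of it).
- regions_of(query, picture): "mask" (400x640 bool, what is visible of it).
- pinpoint(query, picture): "xyz" ([x, y, z] in mm, in the coordinates of the camera as it stood for that picture, good to about 4 mm: a listed point, or the origin of a listed thing).
The state is a dict: "time": time; "joint_pos": joint angles; "qd": joint speeds; "joint_efforts": joint torques, N m; "tool_pos": TCP position; "tcp_rot": TCP orientation; "ft_force": force on the tool from outside, world axes, zero at the start; "wrist_torque": the same for the moment, N m; "finger_gap": finger opening in mm; "grip_force": force on a finger pad.
Only numpy, scipy, OpenCV 4.12 (cv2) and the standard library are available. Lean on these libraries where they do the work, as an engineer would, in place of code of your own. Each camera call takes 0.05 s, during which the arm holds its last target. There are 200 camera calls.

## Task

The supply is off and the board is about to be wired to the switch box, so all four outputs must be off, but one of the four equal keys has been left latched down. With the fingertips tap each key lightly, one after another from the left end of the row to the right, to feel which one stands low, without pushing any of them far enough to change over; then press the latched key fully down and let it spring up, so that all four keys stand fully up. Nothing is to be gripped, and the things lying about the box stay where they are.

Things in the scene. Friction and masses are not known exactly. Their poses are not given: they have to be found in the camera images.
- switch_box: low grey switch box, screwed down, 120 (x) x 240 (y) x 44 mm high, steel ears 18 mm long at both ends. Origin: centre of its underside on the bench; y runs along the key row to the left, x from the keys to the posts. The four key places are at x = -0.026, y = +0.069, +0.023, -0.023, -0.069; black binding posts 21 mm high stand on the deck at x = 0.034. Turned up to 0.3 rad
- key_a (a joint): travel of push-push key a, m, downwards: 0 up, 0.0048 latched, 0.010 bottom stop. Up, it starts to move at 3 N, latches if pushed past 6.7 mm (7 N) and let go. Latched, it stands still up to 5 N, is freed if pushed past 8.1 mm (7.1 N) and let go, and springs up. Bottom stop: 8 N. Which key is latched at the start must be found
- key_a_top (a point): middle of the flat top of key a: grey cap 25 mm square with a pale blank window, in a black frame 34 mm square and 4 mm high on the box's deck. Top is 64 mm above the bench when up, 59 when latched, 54 at the bottom stop. Keys are 46 mm apart; the letters do not follow the order in the row, which changes
- key_b (a joint): travel of push-push key b, m, downwards: 0 up, 0.0048 latched, 0.010 bottom stop. Up, it starts to move at 3 N, latches if pushed past 6.7 mm (7 N) and let go. Latched, it stands still up to 5 N, is freed if pushed past 8.1 mm (7.1 N) and let go, and springs up. Bottom stop: 8 N. Which key is latched at the start must be found
- key_b_top (a point): middle of the flat top of key b: grey cap 25 mm square with a pale blank window, in a black frame 34 mm square and 4 mm high on the box's deck. Top is 64 mm above the bench when up, 59 when latched, 54 at the bottom stop. Keys are 46 mm apart; the letters do not follow the order in the row, which changes
- key_c (a joint): travel of push-push key c, m, downwards: 0 up, 0.0048 latched, 0.010 bottom stop. Up, it starts to move at 3 N, latches if pushed past 6.7 mm (7 N) and let go. Latched, it stands still up to 5 N, is freed if pushed past 8.1 mm (7.1 N) and let go, and springs up. Bottom stop: 8 N. Which key is latched at the start must be found
- key_c_top (a point): middle of the flat top of key c: grey cap 25 mm square with a pale blank window, in a black frame 34 mm square and 4 mm high on the box's deck. Top is 64 mm above the bench when up, 59 when latched, 54 at the bottom stop. Keys are 46 mm apart; the letters do not follow the order in the row, which changes
- key_d (a joint): travel of push-push key d, m, downwards: 0 up, 0.0048 latched, 0.010 bottom stop. Up, it starts to move at 3 N, latches if pushed past 6.7 mm (7 N) and let go. Latched, it stands still up to 5 N, is freed if pushed past 8.1 mm (7.1 N) and let go, and springs up. Bottom stop: 8 N. Which key is latched at the start must be found
- key_d_top (a point): middle of the flat top of key d: grey cap 25 mm square with a pale blank window, in a black frame 34 mm square and 4 mm high on the box's deck. Top is 64 mm above the bench when up, 59 when latched, 54 at the bottom stop. Keys are 46 mm apart; the letters do not follow the order in the row, which changes
- multimeter: red hand multimeter lying face up, 182 x 87 x 57 mm, to the right of the box; origin: centre of its underside. Leave alone
- solder_spool: small reel of solder wire standing upright, 47 mm across, 53 mm high, to the left of the box; origin: centre of its underside. Leave alone
- phone: black phone lying face up, 158 x 74 x 9 mm, to the left in front of the box; origin: centre of its underside. Leave alone
- usb_module: small green test board, 20 x 36 x 9 mm, lying in front of the box; origin: centre of its underside. Leave alone

How it is judged:
By the outcome, as a careful person would: the job done as asked, in the order asked, and still so for the second after the job is handed in, with the robot touching nothing.
It also fails if it takes over 51 s, if anything falls off the work surface, if the arm or the gripper's body presses on something with over 40 N, if the wrist force passes 120 N, or if a joint passes its speed limit or range.

## Working session

There is one attempt and no reset: what is moved stays moved. The work goes in short steps, Python scripts to look and compute and a tool call to move; the robot and the scene stay as the last step left them, time stands still between calls to the robot, and variables do not carry over. Pictures are saved under pics/ and viewed, at most 10 in all, crops included, and the job is handed in when it is done.

Besides the shell and the picture viewer there is one more tool, called after "Emit:" in YAML: its name, and indented under it one key for each argument. play_rows: Moves the arm, as the interface text tells. Its arguments: {"type":"object","properties":{"increments":{"type":"array","items":{"type":"array"}},"force":{"type":"number"}},"required":["increments"]}

```bash
mkdir -p pics; cat > h.py <<'E'
from bench import *
import numpy as np, cv2
def W(p,x): return (p["world_from_camera"]@np.r_[x,1])[:3]
def save(p,n): cv2.imwrite(f"pics/{n}.png",p["color"][:,:,::-1])
E
python3 - <<'E'
from h import *
s=sense();print({k:np.round(v,2) for k,v in s.items()})
for c in("top","side"):
    p=snapshot(c);save(p,c+"0")
    for q in("switch_box","key_a_top","multimeter","solder_spool","phone","usb_module"):
        r=pinpoint(q,p)
        print(c,q,[(round(d["p"],2),W(p,d["xyz"]).round(0).tolist()) for d in r[:6]])
E
```

```text
{'time': np.float64(0.0), 'joint_pos': array([67.41,  7.52, 85.33, -0.  , 87.26, -4.89]), 'qd': array([-0.03, -0.  , -0.02, -0.05,  0.08,  0.01]), 'joint_efforts': array([ 0.000e+00, -5.694e+01, -5.005e+01, -0.000e+00,  1.000e-02,
       -0.000e+00]), 'tool_pos': array([182.11, 571.11, 230.23]), 'tcp_rot': array([-1.7989e+02, -1.0000e-02,  1.6231e+02]), 'ft_force': array([ 0.49,  0.59, -1.08]), 'wrist_torque': array([-0.01, -0.01, -0.  ]), 'grip_force': np.float64(0.0), 'finger_gap': np.float64(85.65)}
top switch_box []
top key_a_top [(0.51, [460.0, -66.0, 66.0])]
top multimeter [(0.77, [486.0, -311.0, 4.0]), (0.47, [473.0, -111.0, 58.0])]
top solder_spool [(0.81, [474.0, 114.0, -3.0]), (0.45, [451.0, -19.0, 62.0])]
top phone [(0.74, [346.0, 141.0, 1.0])]
top usb_module [(0.6, [372.0, -58.0, -0.0])]
side switch_box [(0.75, [492.0, -84.0, -0.0])]
side key_a_top []
side multimeter []
side solder_spool [(0.58, [475.0, 108.0, 0.0])]
side phone [(0.64, [348.0, 141.0, -1.0])]
side usb_module []
```

View pics/top0.png

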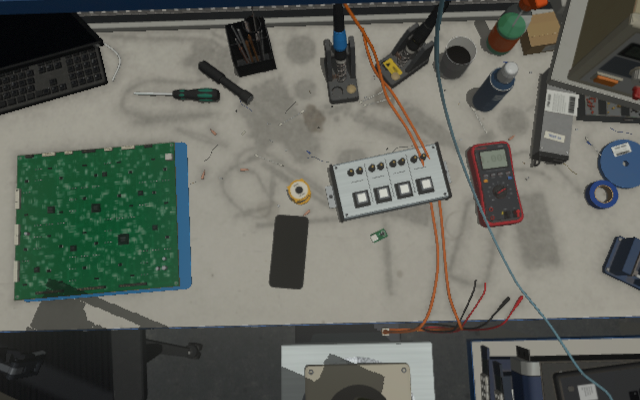

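View pics/side0.png

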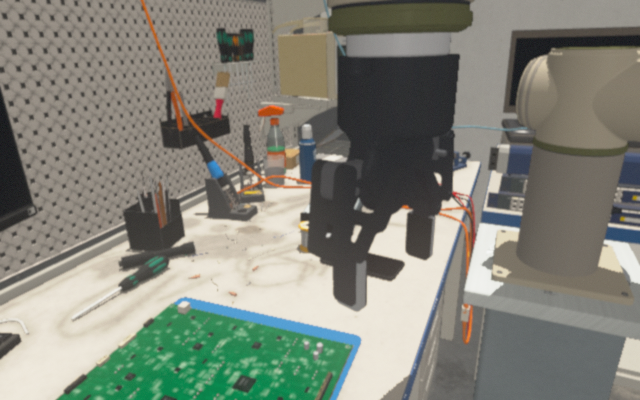

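The top view shows the box at about (390,180), with the keys at (362,200), (382,195), (403,190) and (425,185). The spool is at (298,191), the phone at (289,252) and the meter at (495,183). I'll convert the key pixels to world positions next.

```bash
cat >> h.py <<'E'
def ray(p,uv,z):
    T=p["world_from_camera"];d=T[:3,:3]@np.linalg.inv(p["intrinsics"])@[uv[0],uv[1],1]
    return T[:3,3]+d*(z-T[2,3])/d[2]
E
python3 - <<'E'
from h import *
p=snapshot("top")
print(p["world_from_camera"].round(2))
c=p["color"][140:225,320:460];cv2.imwrite("pics/crop.png",cv2.resize(c[:,:,::-1],None,fx=5.6,fy=5.6,interpolation=cv2.INTER_CUBIC))
for uv in((362,200),(382,195),(403,190),(425,185)): print(ray(p,uv,63).round(0))
for d in regions_of("key_a_top",p): 
    v,u=np.nonzero(d["mask"]);print(d["p"],u.mean(),v.mean(),len(u),ray(p,(u.mean(),v.mean()),63).round(1))
E
```

```text
[[-2.00000e-02 -9.80000e-01  1.70000e-01  2.76330e+02]
 [-1.00000e+00  3.00000e-02  1.00000e-02  4.62600e+01]
 [-2.00000e-02 -1.70000e-01 -9.80000e-01  1.08694e+03]
 [ 0.00000e+00  0.00000e+00  0.00000e+00  1.00000e+00]]
[445. -20.  63.]
[455. -62.  63.]
[ 464. -107.   63.]
[ 473. -153.   63.]
0.64 377.84 235.92 150 [369.5 -50.2  63. ]
0.61 382.49056603773585 193.79245283018867 159 [457.2 -63.6  63. ]
```

View pics/crop.png

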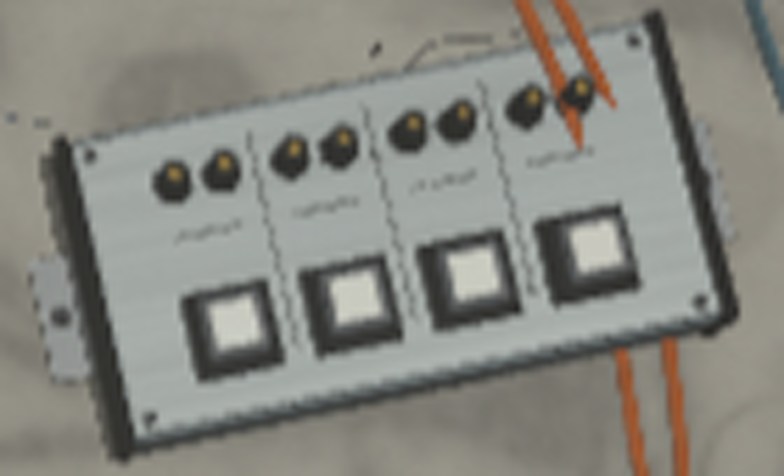

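The crop shows four caps in black frames. The windows are at about (362,198), (383,193), (404,189) and (427,184) in the full picture, and which one is low isn't clear from here. I'll shut the gripper, align it and travel above the left key.

Emit:
play_rows:
  increments:
    - [-1,[0,0,0],-0.102]
    - [-1,[0,0,0],-0.102]
    - [-1,[0,0,0],-0.102]
    - [-1,[0,0,0],-0.102]
    - [-1,[0,0,0],-0.102]
    - [-1,[-7.5,-33.3,0],0]
    - [-1,[-7.5,-33.3,0],0]
    - [-1,[-7.5,-33.3,0],0]
    - [-1,[-7.5,-33.3,0],0]
    - [-1,[-7.5,-33.3,0],0]
    - [-1,[-7.5,-33.3,0],0]
    - [-1,[-7.5,-33.3,0],0]
  force: 20

```text
time: 1.8
tool_pos: [280.7, 352.3, 231.4]
tcp_rot: [180.0, 0.0, -168.4]
ft_force: [1.0, 0.4, 0.3]
finger_gap: 0.1
grip_force: 0.0
```

Emit:
play_rows:
  increments:
    - [-1,[-7.5,-33.3,0],0]
    - [-1,[-7.5,-33.3,0],0]
    - [-1,[-7.5,-33.3,0],0]
    - [-1,[-7.5,-33.3,0],0]
    - [-1,[-7.5,-33.3,0],0]
    - [-1,[-7.5,-33.3,0],0]
    - [-1,[-7.5,-33.3,0],0]
    - [-1,[-7.5,-33.3,0],0]
    - [-1,[-7.5,-33.3,0],0]
    - [-1,[-7.5,-33.3,0],0]
    - [-1,[-7.5,-33.3,0],0]
    - [-1,[0,0,0],0]

```text
time: 2.8
tool_pos: [435.9, 6.4, 231.5]
tcp_rot: [-179.9, 0.0, -168.7]
ft_force: [0.3, 0.7, 0.2]
finger_gap: -0.2
grip_force: 0.0
```

```bash
python3 - <<'E'
from h import *
s=sense();print(s["time"],s["tool_pos"],s["tcp_rot"],s["ft_force"],s["finger_gap"])
p=snapshot("wrist");save(p,"w1");print(p["world_from_camera"].round(2))
for q in("key_a_top","switch_box"):
  for d in pinpoint(q,p): print(q,round(d["p"],2),W(p,d["xyz"]).round(1))
for d in regions_of("key_a_top",p):
    v,u=np.nonzero(d["mask"]);print(d["p"],u.mean(),v.mean(),len(u),ray(p,(u.mean(),v.mean()),60).round(1))
E
```

```text
2.8 [435.9170332    6.43176053 231.46003003] [-1.79858468e+02  3.71572938e-02 -1.68726050e+02] [0.31934154 0.71545377 0.24690727] -0.17749532553262173
[[-2.0000e-01  9.5000e-01  2.6000e-01  3.7120e+02]
 [ 9.8000e-01  1.9000e-01  5.0000e-02 -6.7800e+00]
 [-0.0000e+00  2.6000e-01 -9.7000e-01  3.7448e+02]
 [ 0.0000e+00  0.0000e+00  0.0000e+00  1.0000e+00]]
key_a_top 0.62 [461.5 -64.   64.4]
key_a_top 0.28 [ 470.4 -110.    62.7]
switch_box 0.96 [484.5 -83.2   1.1]
0.59 398.0078787878788 223.0248484848485 1650 [463.7 101.9  60. ]
0.56 255.36822429906542 189.89532710280375 535 [457.  -65.3  60. ]
```

View pics/w1.png

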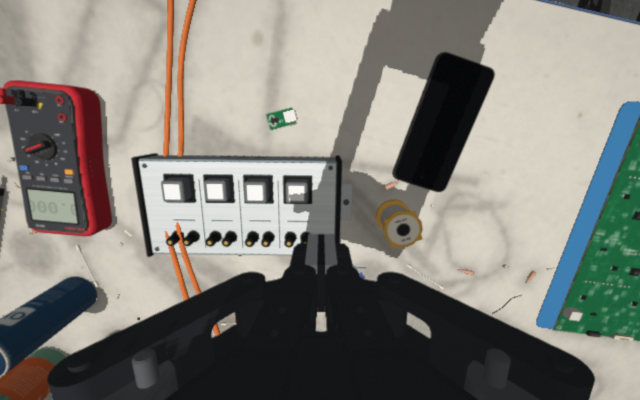

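The wrist view shows the four key frames at about (297,190), (258,190), (218,189) and (178,189), running from the robot's left to right. The orange leads end near (165,232) and (178,225) at the rightmost posts. I'll fit the row and triangulate the lead ends.

```bash
python3 - <<'E'
from h import *
p=snapshot("wrist");t=snapshot("top")
for u,v in((297,190),(258,190),(218,189),(178,189)): print("w",ray(p,(u,v),48).round(1))
# frame centres in top crop
for u,v in((232,330),(350,305),(468,281),(588,255)): print("t",ray(t,(320+u/5.6,140+v/5.6),48).round(1))
def P(q):
    T=np.linalg.inv(q["world_from_camera"]);return q["intrinsics"]@T[:3]
for a,b in(((165,232),(320+612/5.6,140+105/5.6)),((178,225),(320+580/5.6,140+148/5.6)),((178,189),(320+588/5.6,140+255/5.6)),((297,190),(320+232/5.6,140+330/5.6))):
    X=cv2.triangulatePoints(P(p),P(t),np.array(a,float),np.array(b,float));print((X[:3]/X[3]).ravel().round(0))
c=p["color"][140:260,120:350];cv2.imwrite("pics/wc.png",cv2.resize(c[:,:,::-1],None,fx=3.4,fy=3.4,interpolation=cv2.INTER_CUBIC))
E
```

```text
w [448.9 -14.1  48. ]
w [458.  -58.5  48. ]
w [ 466.1 -104.3   48. ]
w [ 475.3 -149.8   48. ]
t [450.  -20.3  48. ]
t [458.4 -65.2  48. ]
t [ 466.4 -110.2   48. ]
t [ 475.2 -156.    48. ]
[ 538. -172.   30.]
[ 522. -157.   32.]
[ 480. -160.   28.]
[447. -18.  63.]
```

View pics/wc.png

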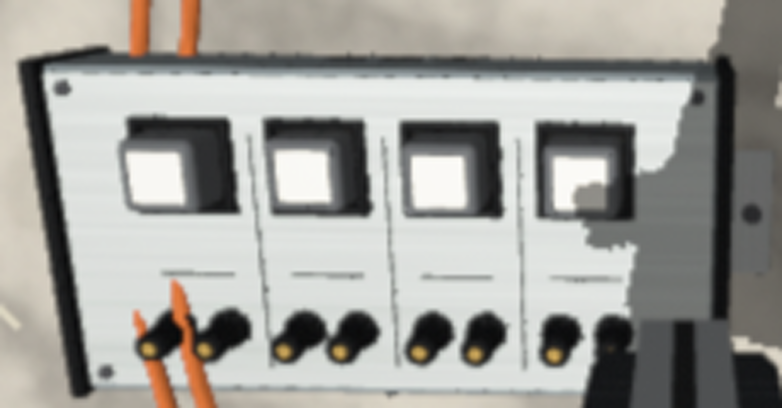

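The frame centres from both cameras agree at about (449,-19), (458,-64), (466,-109) and (475,-155). Moving down above the left key.

Emit:
play_rows:
  increments:
    - [-1,[-7.7,-28,0],0]
    - [-1,[0,0,30],0]
    - [-1,[0,0,30],0]
    - [-1,[0,0,30],0]
    - [-1,[0,0,30],0]
    - [-1,[0,0,20],0]
    - [-1,[0,0,15],0]
    - [-1,[0,0,5],0]
    - [-1,[0,0,0],0]
    - [-1,[0,0,0],0]

```text
time: 3.93
tool_pos: [447.9, -14.0, 72.1]
tcp_rot: [-180.0, 0.0, -168.4]
ft_force: [0.9, 0.6, 1.7]
finger_gap: -0.2
grip_force: 0.0
```

```bash
python3 - <<'E'
from h import *
s=sense();print(s["time"],s["tool_pos"],s["tcp_rot"],s["ft_force"],s["finger_gap"])
p=snapshot("wrist");save(p,"w2")
E
```

```text
3.9333 [447.90051752 -14.03291092  72.07265241] [-1.79987862e+02  3.62989505e-02 -1.68402246e+02] [0.90894805 0.5548763  1.70309566] -0.2108583128358358
```

View pics/w2.png

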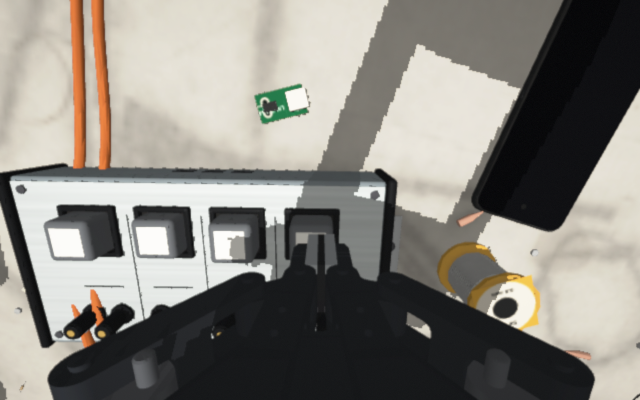

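The fingertips at (320,235) sit slightly left of the middle of key 1, whose frame is at about (312,232). I'll correct by about 5 mm and then feel downwards.

Emit:
play_rows:
  increments:
    - [-1,[0,-5.5,0],0]
    - [-1,[0,0,3],0]
    - [-1,[0,0,2],0]
    - [-1,[0,0,0],0]
    - [-1,[0,0,0],0]

```text
time: 4.4
tool_pos: [448.5, -20.0, 66.2]
tcp_rot: [180.0, -0.0, -168.5]
ft_force: [0.5, 0.1, 0.3]
finger_gap: -0.4
grip_force: 0.0
```

Emit:
play_rows:
  increments:
    - [-1,[0,0,1],0]
    - [-1,[0,0,1],0]
    - [-1,[0,0,0],0]
    - [-1,[0,0,0],0]

```text
time: 4.73
tool_pos: [448.6, -19.9, 64.2]
tcp_rot: [180.0, -0.0, -168.5]
ft_force: [0.6, 0.3, 0.4]
finger_gap: 0.3
grip_force: 0.0
```

Emit:
play_rows:
  increments:
    - [-1,[0,0,1],0]
    - [-1,[0,0,1],0]
    - [-1,[0,0,0],0]
    - [-1,[0,0,0],0]

```text
time: 5.07
tool_pos: [448.7, -20.0, 62.4]
tcp_rot: [-180.0, 0.0, -168.5]
ft_force: [-2.1, 0.1, 3.6]
finger_gap: 0.3
grip_force: 1.9
```

Key 1 resists at 62.4 mm, so it stands up. Next is key 2.

Emit:
play_rows:
  increments:
    - [-1,[0,0,-8],0]
    - [-1,[0,0,-4],0]
    - [-1,[0,-23,0],0]
    - [-1,[0,-23,0],0]
    - [-1,[0,0,0],0]
    - [-1,[0,0,6],0]
    - [-1,[0,0,4],0]
    - [-1,[0,0,0],0]
    - [-1,[0,0,0],0]

```text
time: 5.82
tool_pos: [457.3, -64.5, 64.0]
tcp_rot: [180.0, -0.1, -168.4]
ft_force: [-1.8, -1.2, 2.7]
finger_gap: 0.1
grip_force: 1.5
```

Emit:
play_rows:
  increments:
    - [-1,[0,0,1],0]
    - [-1,[0,0,1],0]
    - [-1,[0,0,0],0]
    - [-1,[0,0,0],0]

```text
time: 6.15
tool_pos: [457.5, -64.6, 62.2]
tcp_rot: [180.0, -0.0, -168.5]
ft_force: [-1.8, 1.0, 4.7]
finger_gap: 0.4
grip_force: 2.0
```

Key 2 is up too. Next is key 3.

Emit:
play_rows:
  increments:
    - [-1,[0,0,-8],0]
    - [-1,[0,0,-4],0]
    - [-1,[0,-23,0],0]
    - [-1,[0,-23,0],0]
    - [-1,[0,0,0],0]
    - [-1,[0,0,6],0]
    - [-1,[0,0,4],0]
    - [-1,[0,0,0],0]
    - [-1,[0,0,0],0]

```text
time: 6.9
tool_pos: [466.3, -109.2, 63.5]
tcp_rot: [179.9, -0.1, -168.4]
ft_force: [-0.7, -0.5, 0.5]
finger_gap: -0.2
grip_force: 0.0
```

Emit:
play_rows:
  increments:
    - [-1,[0,0,1],0]
    - [-1,[0,0,1],0]
    - [-1,[0,0,0],0]
    - [-1,[0,0,0],0]

```text
time: 7.23
tool_pos: [467.0, -110.0, 62.3]
tcp_rot: [-180.0, -0.0, -168.5]
ft_force: [-0.8, 0.2, 0.0]
finger_gap: -0.1
grip_force: 0.0
```

Key 3 gives no contact at 62.3 mm, so it seems low. I'll go on down gently to touch it.

Emit:
play_rows:
  increments:
    - [-1,[0,0,1],0]
    - [-1,[0,0,1],0]
    - [-1,[0,0,0],0]
    - [-1,[0,0,0],0]

```text
time: 7.57
tool_pos: [467.0, -110.1, 60.2]
tcp_rot: [180.0, -0.0, -168.5]
ft_force: [-0.4, -0.2, 0.2]
finger_gap: -0.1
grip_force: 0.0
```

Emit:
play_rows:
  increments:
    - [-1,[0,0,0.7],0]
    - [-1,[0,0,0],0]
    - [-1,[0,0,0],0]

```text
time: 7.82
tool_pos: [467.0, -110.1, 59.6]
tcp_rot: [180.0, -0.0, -168.5]
ft_force: [-0.1, -0.1, -0.5]
finger_gap: 0.1
grip_force: 0.0
```

Emit:
play_rows:
  increments:
    - [-1,[0,0,0.4],0]
    - [-1,[0,0,0],0]
    - [-1,[0,0,0],0]

```text
time: 8.07
tool_pos: [467.0, -110.1, 59.4]
tcp_rot: [-180.0, -0.0, -168.5]
ft_force: [-1.1, 1.4, 2.6]
finger_gap: 0.3
grip_force: 1.5
```

Emit:
play_rows:
  increments:
    - [-1,[0,0,0.4],0]
    - [-1,[0,0,0],0]
    - [-1,[0,0,0],0]

```text
time: 8.32
tool_pos: [467.1, -110.2, 59.1]
tcp_rot: [-180.0, 0.0, -168.5]
ft_force: [-2.7, 0.5, 5.2]
finger_gap: 0.1
grip_force: 2.7
```

Key 3 is the latched one: contact came at 59.3 mm and it stands firm. Key 4 still gets its tap.

Emit:
play_rows:
  increments:
    - [-1,[0,0,-9],0]
    - [-1,[0,0,-6.5],0]
    - [-1,[0,-23,0],0]
    - [-1,[0,-23,0],0]
    - [-1,[0,0,0],0]
    - [-1,[0,0,6],0]
    - [-1,[0,0,4],0]
    - [-1,[0,0,0],0]
    - [-1,[0,0,0],0]

```text
time: 9.07
tool_pos: [475.7, -154.6, 64.0]
tcp_rot: [180.0, -0.1, -168.4]
ft_force: [-1.7, -1.2, 3.5]
finger_gap: -0.0
grip_force: 1.5
```

Emit:
play_rows:
  increments:
    - [-1,[0,0,1],0]
    - [-1,[0,0,0.5],0]
    - [-1,[0,0,0],0]
    - [-1,[0,0,0],0]

```text
time: 9.4
tool_pos: [476.0, -154.7, 62.7]
tcp_rot: [180.0, -0.0, -168.5]
ft_force: [-1.7, 2.1, 3.7]
finger_gap: 0.3
grip_force: 1.8
```

Key 4 is up. Back to key 3 to press it fully.

Emit:
play_rows:
  increments:
    - [-1,[0,0,-8],0]
    - [-1,[0,0,-4],0]
    - [-1,[0,23,0],0]
    - [-1,[0,23,0],0]
    - [-1,[0,0,0],0]
    - [-1,[0,0,7],0]
    - [-1,[0,0,6],0]
    - [-1,[0,0,2],0]
    - [-1,[0,0,2],0]
    - [-1,[0,0,2],0]
    - [-1,[0,0,0],0]
    - [-1,[0,0,0],0]

```text
time: 10.4
tool_pos: [467.0, -110.6, 55.9]
tcp_rot: [180.0, -0.0, -168.5]
ft_force: [-3.2, 2.3, 8.1]
finger_gap: 0.0
grip_force: 3.5
```

Emit:
play_rows:
  increments:
    - [-1,[0,0,1],0]
    - [-1,[0,0,0.7],0]
    - [-1,[0,0,0],0]
    - [-1,[0,0,0],0]

```text
time: 10.73
tool_pos: [467.0, -110.6, 54.4]
tcp_rot: [180.0, -0.0, -168.5]
ft_force: [-4.0, 1.8, 6.9]
finger_gap: 0.2
grip_force: 3.9
```

Emit:
play_rows:
  increments:
    - [-1,[0,0,0.8],0]
    - [-1,[0,0,0],0]
    - [-1,[0,0,0],0]

```text
time: 10.98
tool_pos: [467.0, -110.6, 54.0]
tcp_rot: [180.0, -0.0, -168.5]
ft_force: [-6.4, 2.9, 12.2]
finger_gap: -0.2
grip_force: 6.1
```

Emit:
play_rows:
  increments:
    - [-1,[0,0,-5],0]
    - [-1,[0,0,-7],0]
    - [-1,[0,0,-8],0]
    - [-1,[0,0,0],0]
    - [-1,[0,0,0],0]

```text
time: 11.4
tool_pos: [467.4, -110.6, 73.8]
tcp_rot: [-180.0, 0.1, -168.5]
ft_force: [-0.1, 0.5, -0.1]
finger_gap: 0.1
grip_force: 0.0
```

The bottom stop was reached at 12 N and then released. I'll lift away and look.

Emit:
play_rows:
  increments:
    - [-1,[0,0,-30],0]
    - [-1,[0,0,-35],0]
    - [-1,[0,20,-35],0]
    - [-1,[0,35,-20],0]
    - [-1,[0,35,0],0]
    - [-1,[0,30,0],0]
    - [-1,[0,0,0],0]
    - [-1,[0,0,0],0]

```text
time: 12.07
tool_pos: [442.6, 8.6, 192.9]
tcp_rot: [-180.0, -0.0, -168.3]
ft_force: [-1.4, -0.4, 0.3]
finger_gap: -0.1
grip_force: 0.0
```

```bash
python3 - <<'E'
from h import *
p=snapshot("wrist");c=p["color"][120:280,60:360];cv2.imwrite("pics/w3.png",cv2.resize(c[:,:,::-1],None,fx=2.6,fy=2.6,interpolation=cv2.INTER_CUBIC));print(sense()["tool_pos"])
E
```

```text
[442.81808485   7.66185392 192.86362118]
```

View pics/w3.png

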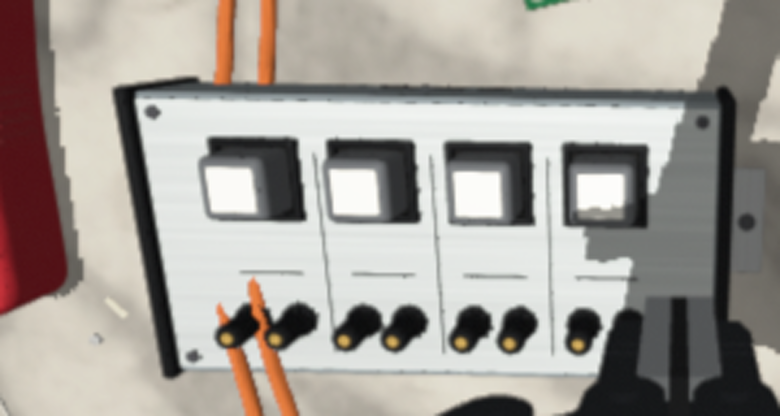

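In this picture the window centres are at x ≈ 233, 353, 478 and 600, which is even spacing. Before the press key 3 was visibly offset, with gaps of 147/135/145. All four keys now stand up.

```bash
python3 -c "
from bench import *
print(hand_in())"
```

```text
the job is handed in; nothing more can be done
None
```

I tapped all four keys from left to right and found the third from the left latched. I pressed it to its bottom stop and let it spring up; the final picture shows all four keys up, and the job is handed in.

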